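Set out the wire spool and peel off a parts tray

TASK

Set the maker up for wiring the next lure: slide the spool of leader wire up off its spindle and set it down flat on the black rubber pad (do not drop it, and let go of it). Then take one fresh tray from the nested stack, where the trays cling together: take hold of the top one close to a corner and first raise that corner by a good two centimetres, with the opposite corner still down, so that it peels off and the others stay in their frame. Hold the tray out level over the pad, at least ten centimetres above it, and finish while still holding it there; leave the other things on the bench alone.

Things in the scene. Friction and masses are not known exactly. Their poses are not given: they have to be found in the camera images.
- spool_mid (a point): Centre, half-way up, of the spool of leader wire: a plain wound ring part, grey plastic flanges 58 mm across top and bottom with steel wire between, 40 mm high, 16 mm bore right through, 220 g. Its z axis is the bore, pointing up. At the start it sits on the spindle, loose, its underside 24 mm above the bench.
- spindle_tip (a point): Top end of the fixed spindle, 78 mm above the bench: a steel post 12 mm in diameter on a round base (90 mm across, 12 mm thick) with a collar (28 mm across, up to 24 mm) that the spool rests on. The post stands 14 mm out of the spool's top. z points up.
- pad_mid (a point): Centre of the upper face of the black rubber bench pad, fixed, 200 mm along its x, 240 mm along its y, 4 mm thick. Its x axis points away from the robot (within the yaw). A carved blank lies along the pad's far edge.
- stack: The four white trays that stay, nested, which hold firmly together and move as one (about 0.7 kg), loose in a low timber frame on a plywood board 14 mm thick. The origin is the centre of their underside, on the board; x across the short side (140 mm), y along the long side (190 mm), z up. Their uppermost rim is 94 mm above this origin. All rims have the same outline, one every 18 mm.
- tray_mid (a point): Centre, half-way up, of the top tray of the stack, an open white plastic parts tray, 140 mm along its x, 190 mm along its y, 40 mm deep (this point is 20 mm below its rim top), about 180 g; z up. Its walls slope in by 15 degrees to a flat floor 37 mm below the rim top. Seated, it rests rim on rim on the stack, with this point 92 mm above the stack's origin.
- tray_corner1 (a point): Top outer corner of the top tray's rim at its -x, +y end: at (-70, +95, +20) mm from the tray's centre.
- tray_corner2 (a point): Top outer corner of the top tray's rim at its -x, -y end: at (-70, -95, +20) mm from the tray's centre.
- tray_corner3 (a point): Top outer corner of the top tray's rim at its +x, -y end (opposite corner 1): at (+70, -95, +20) mm from the tray's centre.
- tray_corner4 (a point): Top outer corner of the top tray's rim at its +x, +y end (opposite corner 2): at (+70, +95, +20) mm from the tray's centre.
- tray: The same top tray; origin under its centre. Its rim is an upright edge 12 mm thick, 18 mm high all round, to be pinched from above, one finger inside the tray; fingers more than 18 mm below the rim top would take the next rim too. Snap dimples under the rim, on the short sides 36 mm either way of their middle, hold it by about 1 N each and let go once they have risen about 4 mm.
- spool: The same spool; origin at the centre of its underside.
- blank: Bystander: carved pale foam lure blank 34 x 150 x 22 mm, lying along the pad's y, 76 mm from the pad's middle towards its far (+x) edge. Origin under its centre.
- lure: Bystander: finished jointed wooden lure, 42 x 215 x 24 mm, behind on the left. Origin under its centre.
- marker: Bystander: marker pen 13 x 132 mm, lying near the robot. Origin under its centre.
- rasp: Bystander: rasp with a wooden handle, 22 x 270 x 22 mm, lying behind on the right. Origin under its middle.
- jar: Bystander: closed amber glass jar 52 mm across, 62 mm high, behind the spindle. Origin under its centre.
- sinker0: Bystander: lead sinker 18 mm across, 30 mm high, standing near the robot. Origin under its centre.
- sinker1: Bystander: a second such sinker.
- sanding_block: Bystander: cork sanding block 45 x 85 x 28 mm, behind the spindle. Origin under its centre.

How it is judged (in metres and radians):
On the way, in this order (a step that is already met when the one before it is completed fails the run):
1. the spool is off the spindle and stands flat and released on the pad, the tray still in the stack (x of spool_mid in the frame of pad_mid between -0.073 and 0.073 m and y of spool_mid in the frame of pad_mid between -0.093 and 0.093 m and z of spool_mid in the frame of pad_mid below 0.027 m and angle between spool_mid's own z axis and vertical below 0.12 rad and contact force between the fingers and spool below 0.05 N and linear speed of spool below 0.03 m/s and z of tray_mid in the frame of stack below 0.095 m), for 0.2 s.
2. the top tray peels: the corner near which it is held is up by 15 mm or more while the opposite corner is still down (((z of tray_corner1 in the frame of stack above 0.127 m and z of tray_corner3 in the frame of stack below 0.12 m and horizontal distance between the grasp point and tray_corner1 below 0.065 m) or (z of tray_corner3 in the frame of stack above 0.127 m and z of tray_corner1 in the frame of stack below 0.12 m and horizontal distance between the grasp point and tray_corner3 below 0.065 m) or (z of tray_corner2 in the frame of stack above 0.127 m and z of tray_corner4 in the frame of stack below 0.12 m and horizontal distance between the grasp point and tray_corner2 below 0.065 m) or (z of tray_corner4 in the frame of stack above 0.127 m and z of tray_corner2 in the frame of stack below 0.12 m and horizontal distance between the grasp point and tray_corner4 below 0.065 m))).
At the end, for the whole second after the job is handed in: Spool flat (0.12 rad), released, its centre within 73 mm (x) and 93 mm (y) of the pad's middle. Tray in the fingers alone, still, level within 0.2 rad, underside 100 mm or more above the pad, centre within 80 mm of the pad's middle. The other trays flat, within 20 mm of where they were (x of spool_mid in the frame of pad_mid between -0.073 and 0.073 m and y of spool_mid in the frame of pad_mid between -0.093 and 0.093 m and z of spool_mid in the frame of pad_mid below 0.027 m and angle between spool_mid's own z axis and vertical below 0.12 rad and contact force between each of the fingers, tray and spool below 0.05 N and linear speed of spool below 0.03 m/s and horizontal distance between tray_mid and pad_mid below 0.08 m and z of tray in the frame of pad_mid above 0.1 m and angle between tray_mid's own z axis and vertical below 0.2 rad and contact force between the fingers and tray above 1 N and contact force between tray and stack below 0.05 N and linear speed of tray below 0.05 m/s and distance of stack from where it was at the start of the episode below 0.02 m and angle between stack's own z axis and vertical below 0.05 rad); the arm keeps its last pose, push and grip.
It fails at once if the spool is dropped (falls free faster than 0.7 m/s, from more than about 25 mm) (contact force between the fingers and spool below 0.02 N and linear speed of spool above 0.7 m/s).
It fails at once if the trays that stay are dragged out of place or lifted with the top one by more than 30 mm (distance of stack from where it was at the start of the episode above 0.03 m).
It fails at once if another thing on the bench is shifted by more than 40 mm (distance of any of blank, lure, marker, rasp, jar, sinker0, sinker1, sanding_block from where it was at the start of the episode above 0.04 m).
It also fails if it takes over 58 s, if anything falls off the work surface, if the arm or the gripper's body presses on something with over 40 N, if the wrist force passes 120 N, or if a joint passes its speed limit or range.

ROBOT

A 6-joint arm with a two-finger parallel gripper is mounted at the origin on the work surface. World frame = base frame: x ahead of the robot, y to its left, z up, the work surface at z = 0. Lengths are in mm, angles in rad, forces in N, time in s.
With the tool pointing down it reaches from about 350 to 975 mm from the base axis. Payload 7.1 kg.
Tool frame: the origin (TCP) lies on the front face of the gripper's body, between the roots of the fingers; the fingertips stand 80 mm ahead of it and the grasp point (between the pads) lies 61 mm ahead of it (env.tips_ahead is the distance from the TCP to the fingertips, in mm); z points along the fingers, y is the direction in which the jaws open and shut (so a half turn about z gives the same grasp; the last joint's range is limited). The gripper opens to 88 mm and grips with 3 to 60 N. Pads are 20 mm wide; open, the fingers measure 115 mm over their backs; the gripper's body (75 mm by 178 mm) begins 61 mm behind the grasp point.
Start: joints at [-0.019, 0.423, 1.63, -0, 1.089, -0.019], TCP at [624.984, 0.026, 302.675] pointing down, gripper open.
Joint ranges: [-3, 3], [-0.9, 2.11], [0.09, 2.58], [-1.31, 4.45], [0.11, 2.69], [-2.54, 2.54]. Speed limits (rad/s): [2.39, 2.39, 3.01, 3.14, 3.14, 3.14].

INTERFACE

Orientations are given as a unit quaternion [x, y, z, w].
In Python, from station import env, set_gripper, viewer, workorder gives the robot as it stands. Calls block until the motion is done:
- env.reach(position, orientation): joint-space move of the TCP to a pose.
- env.move_l(position, rot=None, rate=150, f_stop=None): straight line of the TCP; rot=None keeps the orientation; rate is the mean speed in mm/s. With f_stop (N) it stops when the force on the tool has changed by that much, and returns True; else False.
- env.move_joints(angles): joint-space move.
- set_gripper(opening): finger opening in mm; the grip force is fixed at half the most; returns when the fingers have stopped.
- env.hold(seconds).
- env.ik(position, orientation): joint angles nearest the present ones, or None.
- env.read_state(): the state.
- viewer.camera(name): name is "scene" or "side" or "wrist"; returns the picture (480x640x3 uint8, blue, green, red); there is no depth.
- viewer.camera_params(name): a dict with "fx", "fy", "cx", "cy" (pixels), "pose" (4x4, takes a point from camera to world coordinates); the wrist camera has in their place "tool_from_camera" (4x4, takes a point from camera to tool coordinates, whose origin is the TCP and whose axes are the flange's). Camera axes: x right, y up, looking along -z (the intrinsics and any distortion apply to the point x, -y, -z); pixel columns grow to the right and rows downward; lengths in mm; the calibration is good to about 2 mm. A picture is of the moment at which its call begins: read the wrist's pose just before it. camera_params takes no time and is no camera call.
A pose or a line that the arm cannot do raises env.IKError and nothing moves.
- workorder.sign_off(): hands the job in, once; it reports no verdict.
The state is a dict: "time_s": time; "qpos": joint angles; "dq": joint speeds; "tau": joint torques, N m; "tool_pos": TCP position; "orientation": TCP orientation; "force": force on the tool from outside, world axes, zero at the start; "wrist_torque": the same for the moment, N m; "width": finger opening in mm.
Only numpy, scipy, OpenCV 4.12 (cv2) and the standard library are available. Lean on these libraries where they do the work, as an engineer would, in place of code of your own. Each camera call takes 0.05 s, during which the arm holds its last target.

## Working session

There is one attempt and no reset: what is moved stays moved. The work goes in short steps, each a Python script; the robot and the scene stay as the last script left them, time stands still between calls to the robot, and variables do not carry over. Pictures are saved under pics/ and viewed, and the job is handed in when it is done.

```bash
ls; mkdir -p pics
python3 - <<'E'
from station import env,set_gripper,viewer,workorder
import cv2
for n in ("scene","side","wrist"):
    cv2.imwrite(f"pics/{n}0.png",viewer.camera(n)); print(n,viewer.camera_params(n))
s=env.read_state();print(s['time_s'],s['tool_pos'],s['orientation'],s['width'],s['force'])
E
```

```text
pics
scene {'fx': 621.2290195424602, 'fy': 621.2290195424602, 'cx': 313.6064671341798, 'cy': 236.6515370578255, 'pose': array([[ 7.33518287e-01, -5.23401816e-01,  4.33591352e-01,
         1.25653807e+03],
       [ 6.79669067e-01,  5.63987789e-01, -4.69007178e-01,
        -7.13243329e+02],
       [ 9.38980396e-04,  6.38723972e-01,  7.69435382e-01,
         1.27818662e+03],
       [ 0.00000000e+00,  0.00000000e+00,  0.00000000e+00,
         1.00000000e+00]])}
side {'fx': 440.61851578933477, 'fy': 440.61851578933477, 'cx': 310.0950902154867, 'cy': 234.82513314979963, 'pose': array([[-9.66844206e-01,  1.35163639e-01, -2.16663501e-01,
         4.20914770e+02],
       [-2.55342442e-01, -5.23449312e-01,  8.12896707e-01,
         6.80578397e+02],
       [-3.53828326e-03,  8.41267858e-01,  5.40606948e-01,
         5.50653562e+02],
       [ 0.00000000e+00,  0.00000000e+00,  0.00000000e+00,
         1.00000000e+00]])}
wrist {'fx': 428.7264967344193, 'fy': 428.7264967344193, 'cx': 324.3981680767525, 'cy': 242.08375576959534, 'tool_from_camera': array([[ 6.96280111e-04,  9.52725750e-01,  3.03830808e-01,
         8.39898951e+01],
       [ 9.99999699e-01, -5.59001074e-04, -5.38803764e-04,
         9.49291245e-01],
       [-3.43490472e-04,  3.03831092e-01, -9.52725852e-01,
        -8.31405164e+01],
       [ 0.00000000e+00,  0.00000000e+00,  0.00000000e+00,
         1.00000000e+00]])}
0.15 [6.24665185e+02 1.71385766e-02 3.02078726e+02] [ 7.07127234e-01  7.07086074e-01 -4.05054708e-04 -4.41605022e-04] 88.23241960352672 [ 0.3966222  -0.22144065  0.06317239]
```

View pics/scene0.png

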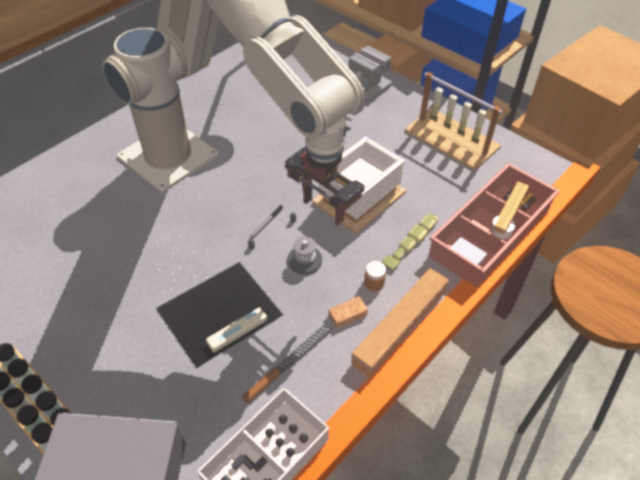

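View pics/side0.png

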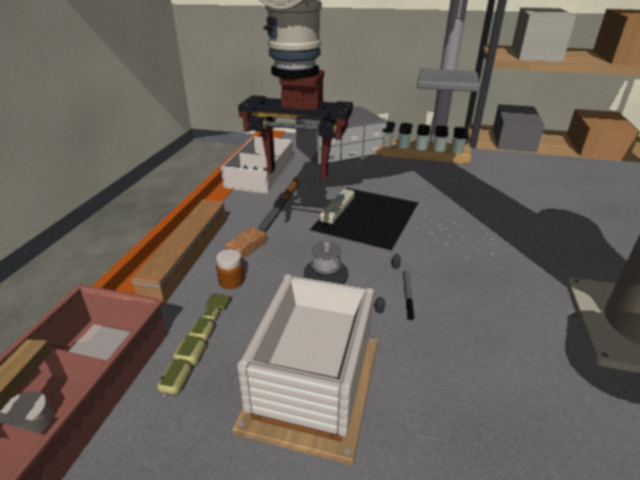

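View pics/wrist0.png

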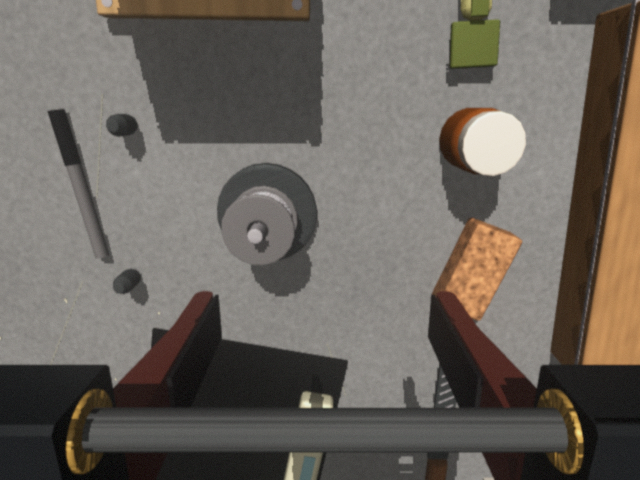

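The wrist view shows the spool's top at about (257,229), its post tip at (257,233) and the pad's near edge under the fingers. The side view shows the tray stack with its four rim corners at about (289,280), (372,290), (250,370) and (343,385). Next I'll turn these into positions.

```bash
cat > h.py <<'E'
import numpy as np, cv2
from scipy.spatial.transform import Rotation as R
from station import env,set_gripper,viewer,workorder
def cam(name,state=None):
    p=viewer.camera_params(name)
    if name!="wrist": return p,np.array(p['pose'])
    T=np.eye(4);T[:3,:3]=R.from_quat(state['orientation']).as_matrix();T[:3,3]=state['tool_pos']
    return p,T@np.array(p['tool_from_camera'])
def ray(px,p,T):
    d=np.array([(px[0]-p['cx'])/p['fx'],-(px[1]-p['cy'])/p['fy'],-1.0])
    return T[:3,3],T[:3,:3]@d
def onz(px,p,T,z):
    o,d=ray(px,p,T); return o+d*(z-o[2])/d[2]
def proj(P,p,T):
    c=np.linalg.inv(T)@np.append(P,1); return np.array([p['cx']+p['fx']*c[0]/-c[2],p['cy']-p['fy']*c[1]/-c[2]])
def quat(yaw):  # tool down, tool y (jaw) at world angle yaw
    y=np.array([np.cos(yaw),np.sin(yaw),0]);z=np.array([0,0,-1.]);x=np.cross(y,z)
    return R.from_matrix(np.c_[x,y,z]).as_quat()
E
python3 - <<'E'
from h import *
s=env.read_state()
I={n:cv2.imread(f'pics/{n}0.png') for n in('scene','side','wrist')}
C={n:cam(n,s) for n in I}
def big(m):
    c,_=cv2.findContours(m,cv2.RETR_EXTERNAL,cv2.CHAIN_APPROX_NONE);return max(c,key=cv2.contourArea)
for n,roi in(('scene',(150,255,290,370)),('side',(310,185,425,260))):
    m=(I[n].max(2)<28).astype('uint8')*255
    k=np.zeros_like(m);k[roi[1]:roi[3],roi[0]:roi[2]]=1;m*=k
    c=big(m);q=cv2.approxPolyDP(cv2.convexHull(c),5,True).reshape(-1,2)
    print(n,cv2.contourArea(c));
    for a in q: print(a,onz(a,*C[n],4).round(1)[:2])
for n in I:
    x=cv2.resize({'scene':I[n][100:380,140:460],'side':I[n][230:450,210:400],'wrist':I[n][150:280,200:330]}[n],None,fx=2.4,fy=2.1) if 0 else None
cv2.imwrite('pics/side_crop.png',cv2.resize(I['side'][260:440,220:400],None,fx=3.3,fy=3.3,interpolation=cv2.INTER_CUBIC))
cv2.imwrite('pics/scene_crop.png',cv2.resize(I['scene'][130:290,250:420],None,fx=3.5,fy=3.5,interpolation=cv2.INTER_CUBIC))
print('spool top',onz((259,228),*C['wrist'],64),'tip',onz((257,234),*C['wrist'],78),'base',onz((267,208),*C['wrist'],12))
E
```

```text
Traceback (most recent call last):
ValueError: max() iterable argument is empty
```

```bash
cat > m1.py <<'E'
from h import *
s=env.read_state()
I={n:cv2.imread(f'pics/{n}0.png') for n in('scene','side','wrist')}
C={n:cam(n,s) for n in I}
print(I['scene'][310,200],I['scene'][330,140],I['side'][220,370],I['side'][300,500])
def big(m):
    c,_=cv2.findContours(m,cv2.RETR_EXTERNAL,cv2.CHAIN_APPROX_NONE);return max(c,key=cv2.contourArea)
for n,roi,t in(('scene',(150,255,290,370),60),('side',(310,185,425,260),30)):
    m=(I[n].max(2)<t).astype('uint8')*255
    k=np.zeros_like(m);k[roi[1]:roi[3],roi[0]:roi[2]]=1;m*=k
    c=big(m);q=cv2.approxPolyDP(cv2.convexHull(c),5,True).reshape(-1,2)
    print(n,cv2.contourArea(c));
    for a in q: print(a,onz(a,*C[n],4).round(1)[:2])
cv2.imwrite('pics/side_crop.png',cv2.resize(I['side'][260:440,220:400],None,fx=3.3,fy=3.3,interpolation=cv2.INTER_CUBIC))
cv2.imwrite('pics/scene_crop.png',cv2.resize(I['scene'][130:290,250:420],None,fx=3.5,fy=3.5,interpolation=cv2.INTER_CUBIC))
print('spool top',onz((259,228),*C['wrist'],64),'tip',onz((257,234),*C['wrist'],78),'base',onz((267,208),*C['wrist'],12))
E
python3 m1.py
```

```text
[63 63 65] [182 177 186] [26 22 23] [103 102 104]
scene 99.5
[257 328] [ 631.6 -234.9]
[205 358] [ 601.8 -371.3]
[204 345] [ 574.3 -350.6]
side 3027.0
[415 203] [ 416.6 -356. ]
[390 248] [ 456.9 -133.6]
[312 228] [ 643.2 -171.2]
[356 191] [ 575.6 -385.2]
spool top [574.59894335  -6.95932412  64.        ] tip [575.11822853  -7.6565994   78.        ] base [574.30065569  -3.16248836  12.        ]
```

```bash
sed -i 's/290,370),60)/290,370),100)/' m1.py; python3 m1.py
```

```text
[63 63 65] [182 177 186] [26 22 23] [103 102 104]
scene 6677.0
[239 263] [ 457.6 -131.9]
[281 314] [ 645.8 -168.3]
[196 366] [ 602.3 -398.6]
[157 309] [ 414.9 -363. ]
side 3027.0
[415 203] [ 416.6 -356. ]
[390 248] [ 456.9 -133.6]
[312 228] [ 643.2 -171.2]
[356 191] [ 575.6 -385.2]
spool top [574.59894335  -6.95932412  64.        ] tip [575.11822853  -7.6565994   78.        ] base [574.30065569  -3.16248836  12.        ]
```

View pics/side_crop.png

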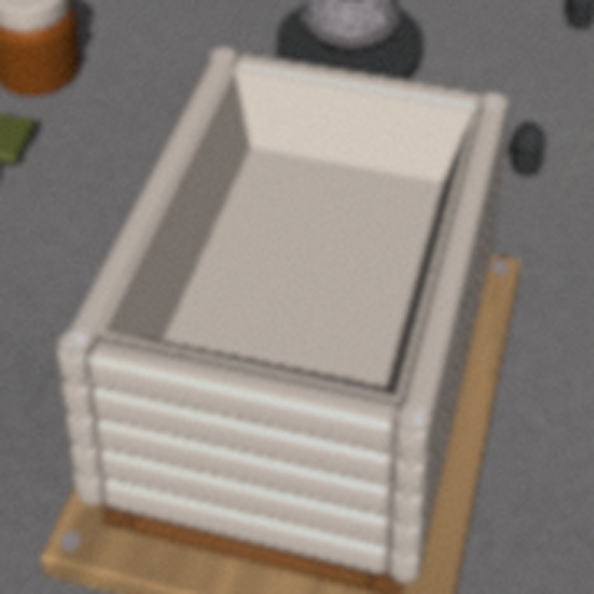

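View pics/scene_crop.png

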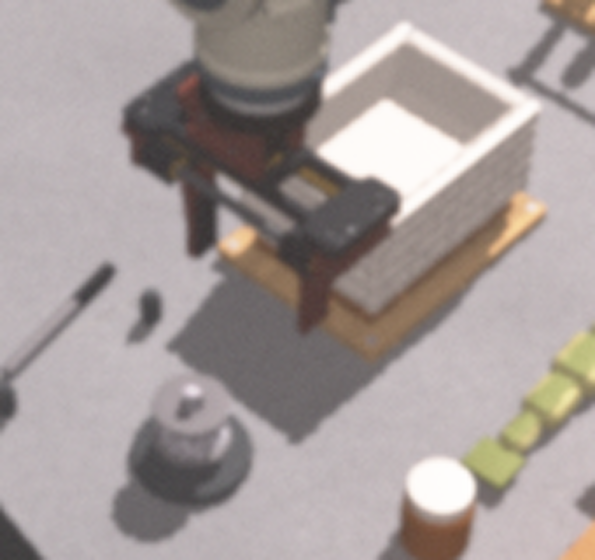

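Run:
```python
from h import *
Cs=cam('side');Cc=cam('scene')
for a in [(287.3,275.8),(372.4,289.7),(239.7,363),(347.9,385.8)]: print('side',onz(a,*Cs,126).round(1))
for a in [(406,24),(538,105),(398,210)]: 
    b=np.array(a)/3.5+[250,130];print('scene',onz(b,*Cc,126).round(1))
def tri(a,b):
    o1,d1=ray(a,*Cs);o2,d2=ray(b,*Cc)
    t=np.linalg.lstsq(np.c_[d1,-d2],o2-o1,rcond=None)[0];p=o1+d1*t[0];q=o2+d2*t[1];return (p+q)/2,np.linalg.norm(p-q)
print(onz((304.3,243.7),*Cc,78))
I=cv2.imread('pics/side0.png');cv2.imwrite('pics/sp.png',np.hstack([cv2.resize(I[230:300,290:360],(490,490)),]))
I=cv2.imread('pics/wrist0.png');cv2.imwrite('pics/sp2.png',cv2.resize(I[150:280,200:330],None,fx=4,fy=4))
```

```text
side [595.3 165.1 126. ]
side [462.4 165.2 126. ]
side [600.5 345.2 126. ]
side [465.7 344.9 126. ]
scene [468.9 352.8 126. ]
scene [602.8 350.  126. ]
scene [595.7 191.  126. ]
[578.72930221 -14.13373706  78.        ]
```

View pics/sp.png

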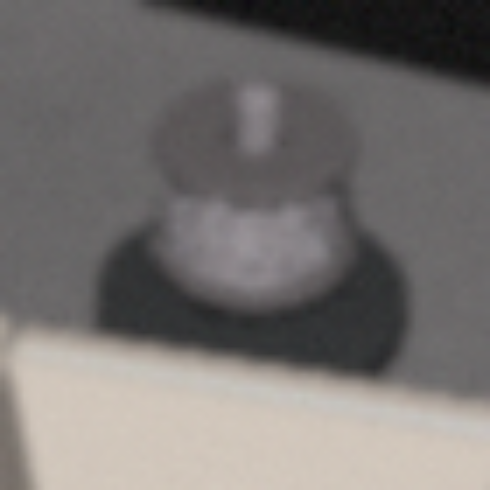

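View pics/sp2.png

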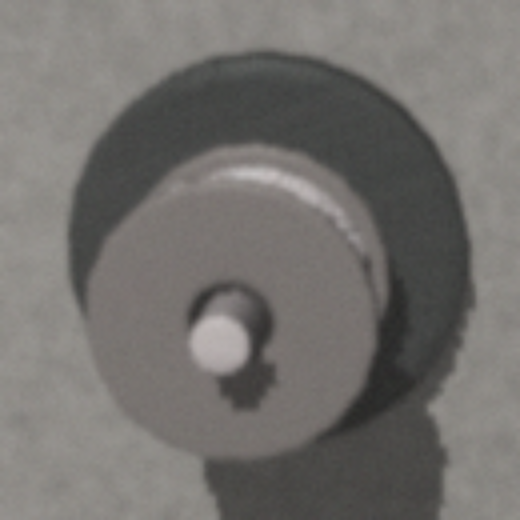

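Run:
```python
from h import *
s=env.read_state();C=cam('wrist',s)
print(onz((258.1,230.3),*C,64),onz((255.2,235.8),*C,78),onz((267.5,213),*C,12))
Cs=cam('side')
print('side tip',onz((290+258/7,230+87/7),*Cs,78),'top',onz((290+254/7,230+140/7),*Cs,64))
```

```text
[573.81198997  -8.82273863  64.        ] [573.70403113  -9.06400448  78.        ] [574.5646498   -7.74044461  12.        ]
side tip [572.0511308 -11.9643432  78.       ] top [571.6675428   -6.42354525  64.        ]
```

Run:
```python
from h import *
def pr(t):
    s=env.read_state();print(t,round(s['time_s'],2),s['tool_pos'].round(1),s['force'].round(1),round(s['width'],1))
env.reach([573.6,-8.8,190],quat(0));pr('above')
r=env.move_l([573.6,-8.8,107],rate=80,f_stop=12);pr(('down',r))
if not r:
    set_gripper(40);pr('grip')
    cv2.imwrite('pics/side1.png',viewer.camera('side'));cv2.imwrite('pics/scene1.png',viewer.camera('scene'))
```

```text
above 0.72 [574.6  -8.8 190.6] [0.6 0.2 0.3] 88.1
('down', False) 1.9 [574.   -8.8 107.5] [-0.1 -0.4 -0.4] 88.0
grip 2.48 [573.3  -8.8 107.1] [-3.   0.2  5.1] 58.2
```

View pics/side1.png

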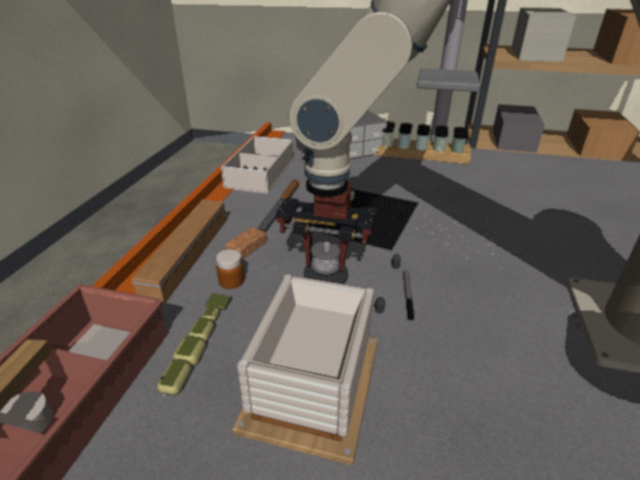

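The side view shows the fingers closed round the spool, and the width reads 58.2 mm, which matches the flanges. I'll lift it off the spindle and set it on the pad.

Run:
```python
from h import *
def pr(t):
    s=env.read_state();print(t,round(s['time_s'],2),s['tool_pos'].round(1),s['force'].round(1),round(s['width'],1))
env.move_l([573.6,-8.8,195],rate=90);pr('up')
env.move_l([495.6,-258.3,190],rate=200);pr('over')
cv2.imwrite('pics/scene2.png',viewer.camera('scene'))
env.move_l([495.6,-258.3,97],rate=90)
r=env.move_l([495.6,-258.3,83],rate=20,f_stop=5);pr(('down',r))
s=env.read_state()
if s['tool_pos'][2]<93:
    set_gripper(84);pr('open');env.hold(0.3)
    p=s['tool_pos'];env.move_l([495.6,-258.3,p[2]+100],rate=100);pr('up')
    cv2.imwrite('pics/side3.png',viewer.camera('side'));cv2.imwrite('pics/scene3.png',viewer.camera('scene'))
```

```text
up 3.7 [573.2  -8.8 194.4] [ 0.7  0.6 -2.7] 58.4
over 5.16 [ 495.7 -257.6  189.9] [-0.6  0.1 -2.5] 58.5
('down', True) 6.92 [ 495.7 -258.3   87.1] [0.1 0.2 3.1] 58.3
open 7.52 [ 495.  -258.    86.6] [-0.3 -0.5  0.2] 84.1
up 8.97 [ 495.3 -258.1  186.5] [ 0.   0.5 -0.2] 84.0
```

View pics/side3.png

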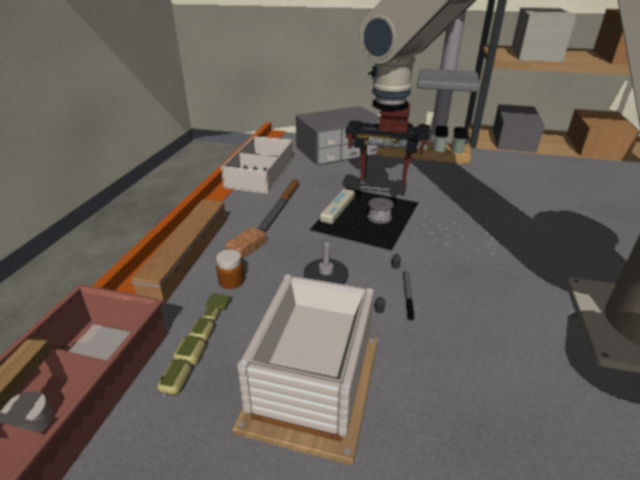

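View pics/scene3.png

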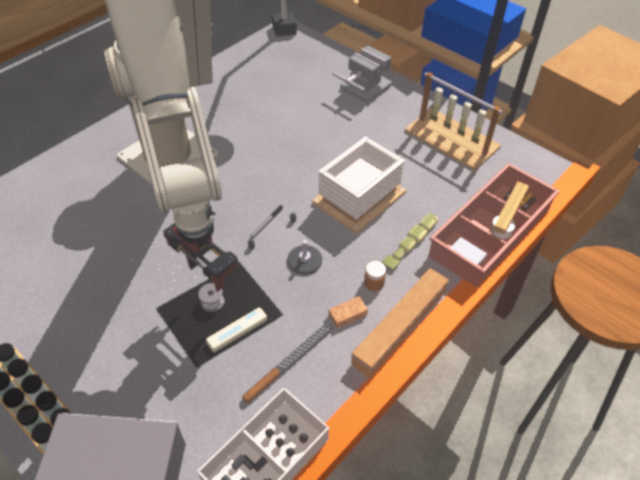

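The scene and side views show the spool standing upright on the pad, clear of the blank. Next I'll take a wrist view of the stack.

Run:
```python
from h import *
env.move_l([510,-60,300],rate=250)
env.reach([531,215,400],quat(0));env.hold(0.3)
s=env.read_state();im=viewer.camera('wrist');cv2.imwrite('pics/wrist4.png',im)
np.savez('w4.npz',p=s['tool_pos'],q=s['orientation']);print(s['time_s'],s['tool_pos'])
```

```text
11.5667 [531.18708707 214.12233913 399.72650879]
```

View pics/wrist4.png

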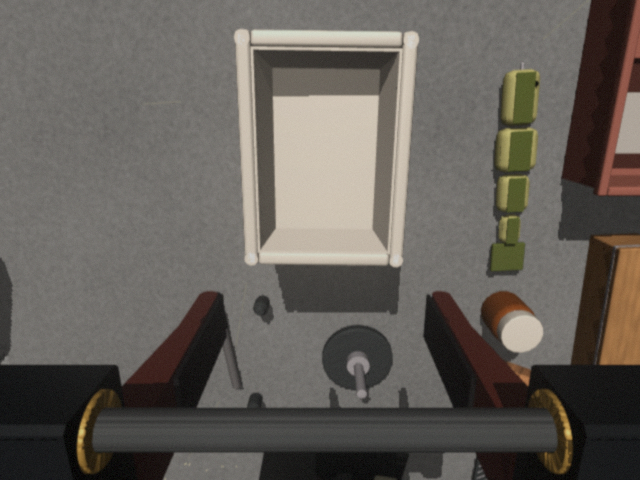

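The wrist view shows the tray's outer rim corners at about (235,32), (418,33), (245,264) and (403,266).

Run:
```python
from h import *
d=np.load('w4.npz');s=dict(tool_pos=d['p'],orientation=d['q']);C=cam('wrist',s)
im=cv2.imread('pics/wrist4.png');m=(im.min(2)>135).astype('uint8');m[290:]=0;m[:,:200]=0;m[:,450:]=0
c,_=cv2.findContours(m,0,1);c=max(c,key=cv2.contourArea)
q=np.array([onz(a,*C,126)[:2] for a in c.reshape(-1,2).astype(float)],dtype=np.float32)
print(cv2.boundingRect(c));r=cv2.minAreaRect(q);print(r);print(cv2.boxPoints(r).round(1))
for a in [(235,32),(418,33),(245,264),(403,266)]: print(onz(a,*C,126).round(1))
# rim outer edge fits per side
for name,sel in (('L',lambda p:p[:,0]),):pass
cx,cy=q.mean(0)
hull=cv2.approxPolyDP(cv2.convexHull(q),6,True).reshape(-1,2);print(hull.round(1))
```

```text
(234, 28, 185, 239)
((532.2598266601562, 257.3748779296875), (190.7734375, 139.98687744140625), 89.2051010131836)
[[460.9 163. ]
 [600.9 161. ]
 [603.6 351.8]
 [463.6 353.7]]
[464.7 350.9 126. ]
[603.1 350.1 126. ]
[461.6 163.8 126. ]
[602.1 161.9 126. ]
[[465.6 352.3]
 [461.8 165.7]
 [600.2 163.8]
 [602.3 350.1]]
```

The measured rectangle is 190.8 x 140.0 mm against the given 190 x 140, so the tray position is sound. I'll grip the rim on the -x long side near corner 2, then peel by pivoting about corner 4.

```bash
cat > t.py <<'E'
from h import *
c=np.array([532.3,257.4]);yaw=-0.0142
Rz=R.from_euler('z',yaw)
def tw(x,y,z): return Rz.apply([x,y,0])+[c[0],c[1],z]
G=tw(-64,-42,191); Q=quat(yaw)
def pr(t):
    s=env.read_state();print(t,round(s['time_s'],2),s['tool_pos'].round(1),s['force'].round(1),s['wrist_torque'].round(2),round(s['width'],1))
E
python3 - <<'E'
from t import *
set_gripper(44)
env.reach(G+[0,0,60],Q);pr('above');print(G)
r=env.move_l(G,Q,rate=50,f_stop=8);pr(('down',r))
cv2.imwrite('pics/side5.png',viewer.camera('side'));cv2.imwrite('pics/wrist5.png',viewer.camera('wrist'))
E
```

```text
above 13.09 [468.9 216.8 252. ] [0.4 1.3 0.1] [ 0.03 -0.   -0.02] 43.7
[467.71007241 216.31300383 191.        ]
('down', False) 14.44 [467.9 216.4 191.3] [0.  0.1 0.1] [-0.01  0.   -0.02] 44.1
```

View pics/side5.png

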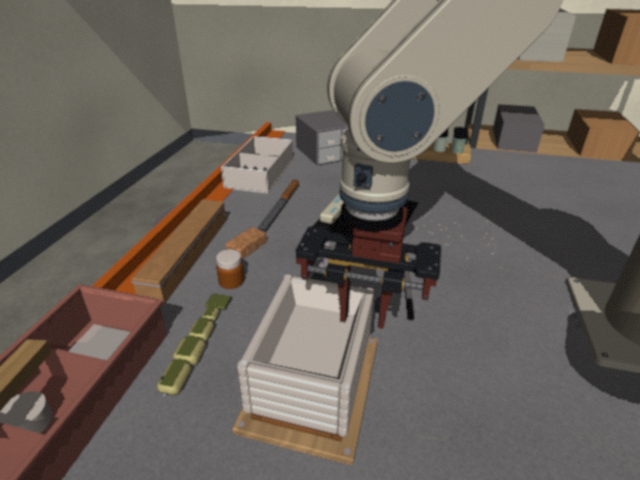

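View pics/wrist5.png

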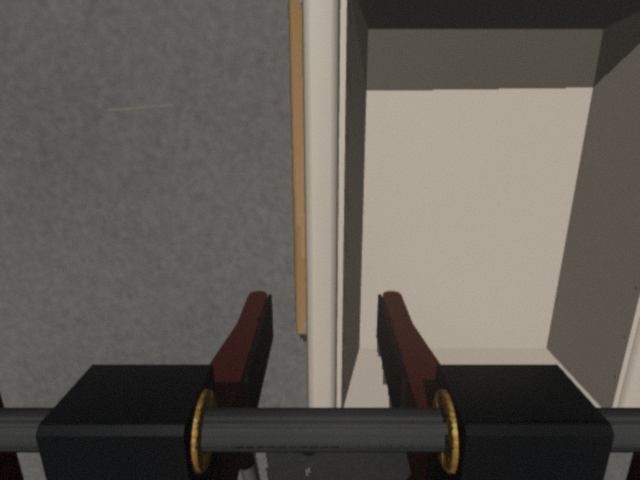

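The views show one finger inside and one outside the rim, nearly centred: the rim spans about 308 to 345 px and the finger tips are at 270 and 378. Next I'll close the gripper and peel.

Run:
```python
from t import *
set_gripper(4);pr('grip')
s=env.read_state();P0=G;R0=R.from_quat(Q)
piv=tw(70,95,108);d=Rz.apply([-140,-190,0]);d/=np.linalg.norm(d);w=np.cross(d,[0,0,1])
for h in (6,12,18,24,28):
    rr=R.from_rotvec(w*h/236)
    env.move_l(piv+rr.apply(P0-piv),(rr*R0).as_quat(),rate=25);pr(h)
env.hold(0.2)
cv2.imwrite('pics/side6.png',viewer.camera('side'));cv2.imwrite('pics/scene6.png',viewer.camera('scene'))
```

```text
grip 15.08 [467.8 216.4 191.1] [-0.1  0.3  0.3] [ 0.03 -0.1   0.  ] 17.6
6 15.44 [468.7 218.  195.4] [ 1.2  0.5 -4.5] [ 0.22 -0.15  0.01] 17.2
12 15.8 [470.2 219.6 200.5] [-0.5 -2.2 -0.5] [-0.39  0.14 -0.04] 17.2
18 16.16 [472.  221.9 205.3] [ 0.  -1.3 -0.9] [-0.17  0.02 -0.1 ] 17.6
24 16.52 [473.4 223.9 209.8] [-0.8 -1.3 -1.3] [-0.24  0.02 -0.03] 16.9
28 16.81 [474.4 225.3 212.8] [-0.6 -1.1 -1.9] [-0.13  0.01 -0.09] 17.2
```

View pics/side6.png

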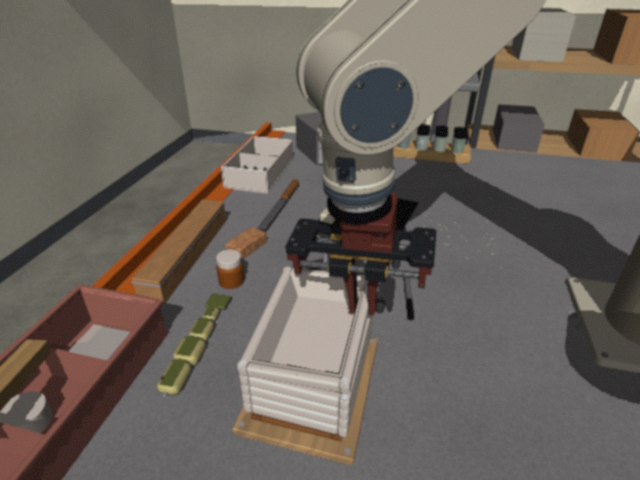

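View pics/scene6.png

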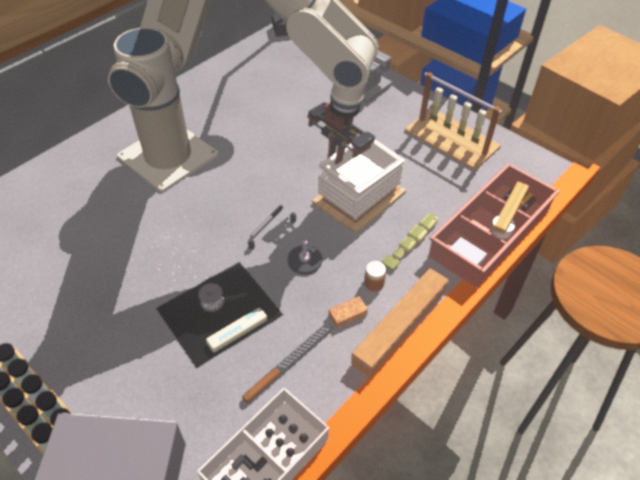

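Run:
```python
from t import *
I=cv2.imread('pics/side6.png');cv2.imwrite('pics/c6.png',cv2.resize(I[240:440,220:420],None,fx=3,fy=3,interpolation=2))
I=cv2.imread('pics/scene6.png');cv2.imwrite('pics/d6.png',cv2.resize(I[90:230,290:430],None,fx=4,fy=4,interpolation=2))
```

```text
(no output)
```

View pics/c6.png

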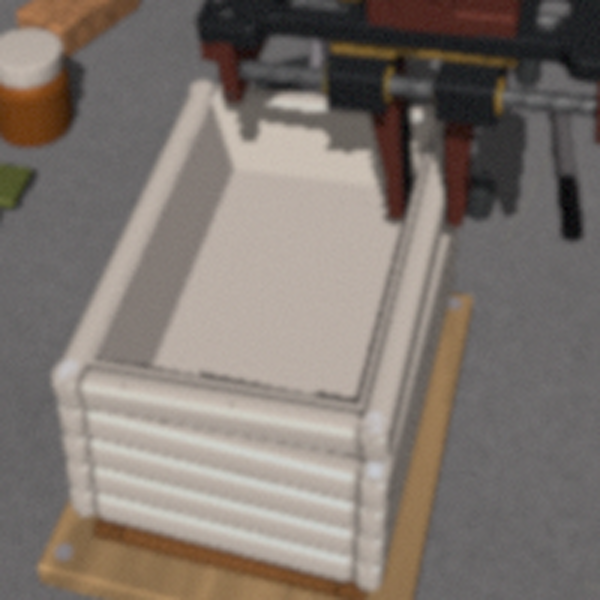

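View pics/d6.png

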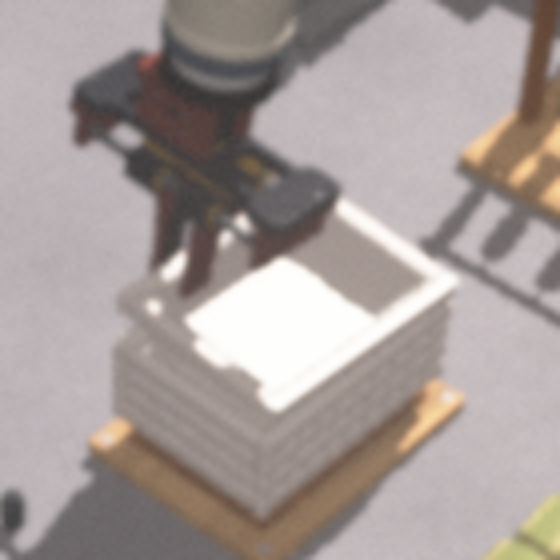

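The peel is under way: corner 2 has risen off the stack and corner 4, at side-crop (65,370), is still seated. I'll go a little further for margin, then measure the heights.

Run:
```python
from t import *
P0=G;R0=R.from_quat(Q)
piv=tw(70,95,108);d=Rz.apply([-140,-190,0]);d/=np.linalg.norm(d);w=np.cross(d,[0,0,1])
for h in (32,36):
    rr=R.from_rotvec(w*h/236)
    env.move_l(piv+rr.apply(P0-piv),(rr*R0).as_quat(),rate=25);pr(h)
I=viewer.camera('scene');cv2.imwrite('pics/d7.png',cv2.resize(I[90:230,290:430],None,fx=4,fy=4,interpolation=2))
J=viewer.camera('side');cv2.imwrite('pics/c7.png',cv2.resize(J[240:440,220:420],None,fx=3,fy=3,interpolation=2))
Cc=cam('scene');Cs=cam('side')
for nm,x,y in (('c1',-70,95),('c2',-70,-95),('c3',70,-95),('c4',70,95)):
    up=np.dot(tw(x,y,126)-piv,d)*36/236
    for u in (0,up): print(nm,round(u),(proj(tw(x,y,126+u),*Cc)-[290,90])*4,(proj(tw(x,y,126+u),*Cs)-[220,240])*3)
```

```text
32 17.4 [475.6 226.7 215.9] [-0.7 -1.1 -1.5] [-0.14  0.   -0.08] 17.2
36 17.69 [476.7 228.2 218.9] [-0.6 -0.2 -0.9] [-0.15  0.05  0.04] 17.4
c1 0 [298.72208184 183.65000609] [384.78083317 456.33877985]
c1 13 [299.89647335 169.68310628] [386.23654208 434.53769435]
c2 0 [111.33154678 322.03006451] [460.6265677  147.27524019]
c2 36 [111.6735403  282.10957641] [466.15876357  89.59917405]
c3 0 [271.25487622 428.6372105 ] [193.73547188 101.53674291]
c3 23 [273.32075307 403.12984374] [192.15030065  65.44398032]
c4 0 [457.13920606 279.53034616] [ 45.90431331 379.09565708]
c4 0 [457.13920606 279.53034616] [ 45.90431331 379.09565708]
```

View pics/c7.png

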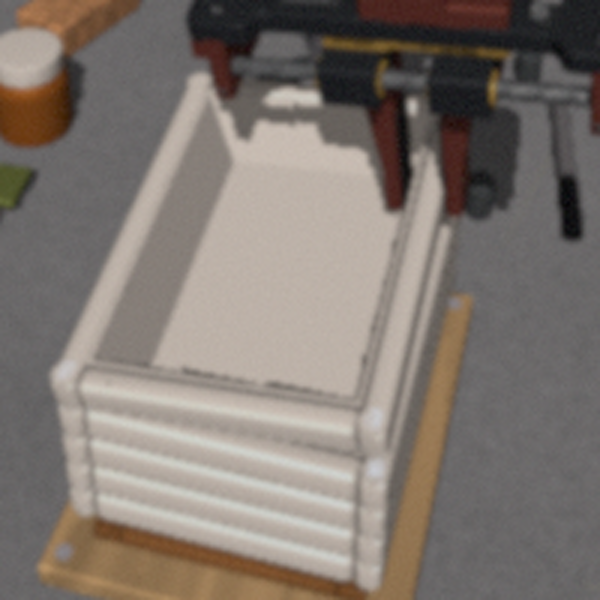

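View pics/d7.png

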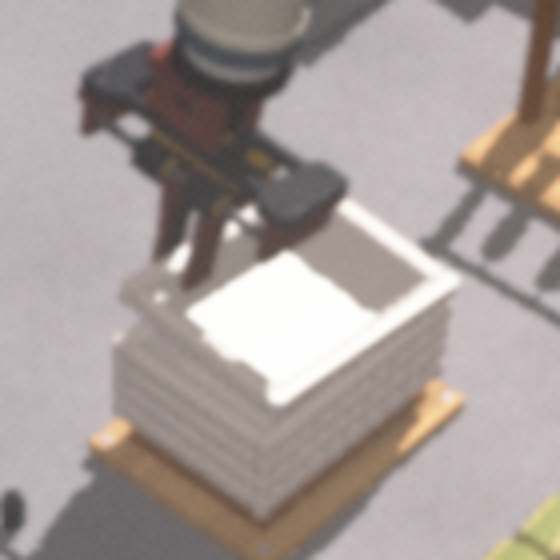

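The pixels match the predictions: scene c3 at (270,402) against (273,403), and c4 still seated at (457,280). So corner 2 is up by roughly 30 mm or more with corner 4 down. I'll lift clear, level the tray and look again.

Run:
```python
from t import *
s=env.read_state();p=s['tool_pos']
env.move_l(p+[0,0,40],rate=40);pr('lift')
env.move_l(p+[0,0,110],Q,rate=60);pr('level')
env.hold(0.3)
I=viewer.camera('scene');cv2.imwrite('pics/scene8.png',I)
J=viewer.camera('side');cv2.imwrite('pics/side8.png',J)
```

```text
lift 18.94 [476.4 228.  258.5] [-0.1  1.7 -2. ] [ 0.05  0.04 -0.05] 17.1
level 20.26 [476.5 228.  328.3] [ 0.   0.2 -2.1] [-0.11  0.12  0.01] 17.2
```

View pics/scene8.png

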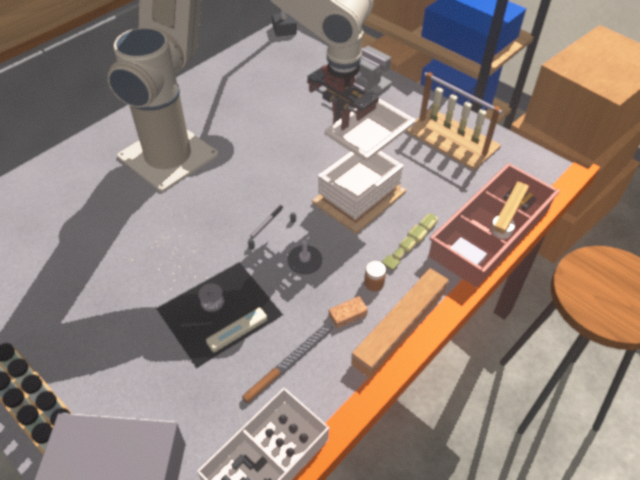

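View pics/side8.png

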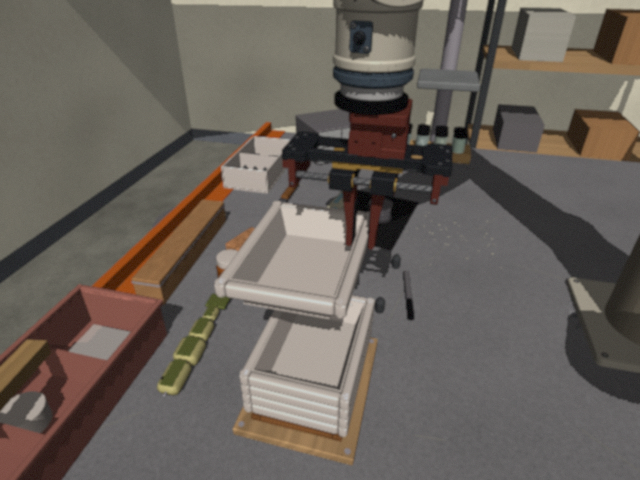

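The tray is off alone and looks level, and the other four trays are still in their frame. I'll carry it to the pad.

Run:
```python
from t import *
tgt=np.array([530,-265,0])+Rz.apply([-64,-42,0])
env.move_l(tgt+[0,0,328],Q,rate=160);pr('over')
env.move_l(tgt+[0,0,265],Q,rate=60);env.hold(0.5);pr('low')
for n in('scene','side'): cv2.imwrite(f'pics/{n}9.png',viewer.camera(n))
c=np.array([530,-265])
Cc=cam('scene');Cs=cam('side')
for x,y in((-70,95),(-70,-95),(70,-95),(70,95)):
    P=Rz.apply([x,y,0])+[530,-265,200];print(x,y,proj(P,*Cc).round(),proj(P,*Cs).round())
```

```text
over 24.15 [ 465.4 -305.8  328. ] [ 0.4  0.1 -1.8] [-0.07  0.09  0.  ] 17.4
low 25.85 [ 465.4 -306.1  265. ] [ 0.5 -0.6 -1.9] [-0.08  0.15 -0.  ] 17.2
-70 95 [220. 222.] [399. 158.]
-70 -95 [154. 270.] [407. 127.]
70 -95 [195. 307.] [349. 122.]
70 95 [262. 255.] [331. 151.]
```

View pics/scene9.png

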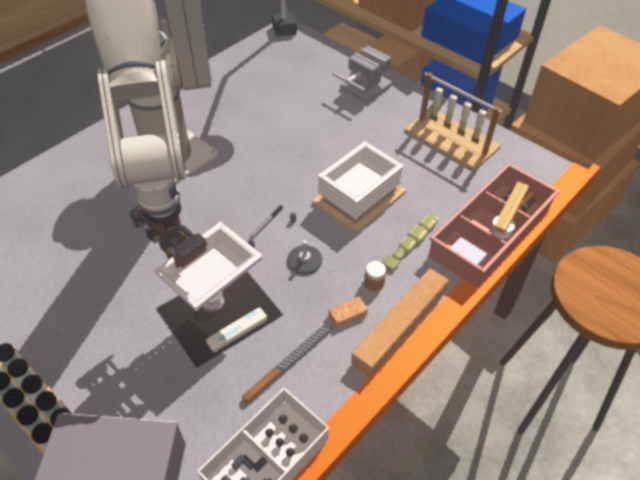

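View pics/side9.png

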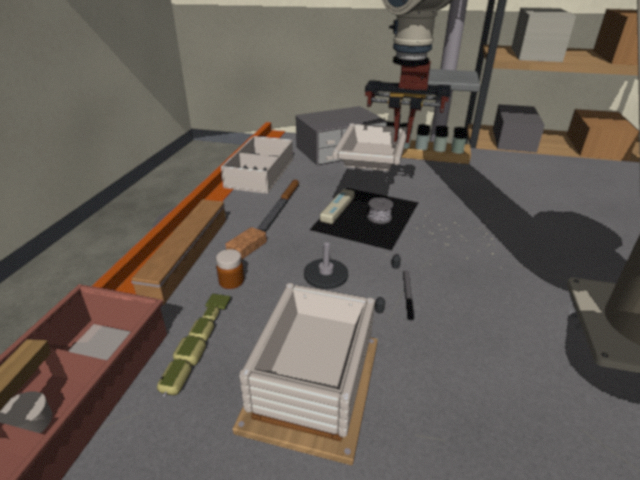

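Run:
```python
import cv2,numpy as np
a=cv2.resize(cv2.imread('pics/scene9.png')[210:320,145:275],None,fx=5,fy=5,interpolation=2)
cv2.imwrite('pics/e9.png',a)
b=cv2.resize(cv2.imread('pics/side9.png')[85:175,320:430],None,fx=6,fy=6,interpolation=2)
cv2.imwrite('pics/f9.png',b)
```

```text
(no output)
```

View pics/e9.png

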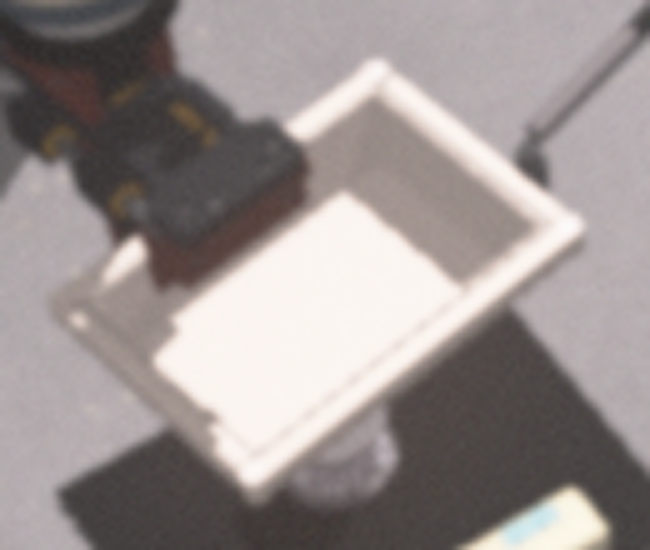

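View pics/f9.png

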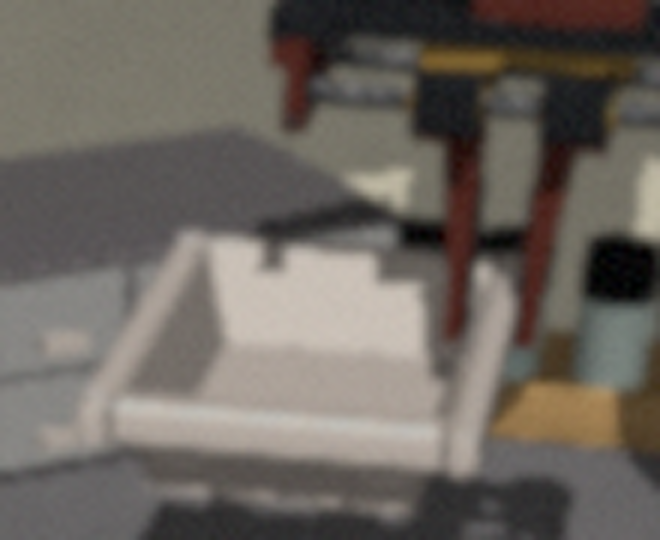

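Run:
```python
from t import *
Cc=cam('scene');Cs=cam('side')
P=[]
for a,b in(((380,65),(467,410)),((58,300),(490,268)),((255,485),(190,236)),((580,225),(93,400))):
    o1,d1=ray(np.array(a)/5+[145,210],*Cc);o2,d2=ray(np.array(b)/6+[320,85],*Cs)
    t=np.linalg.lstsq(np.c_[d1,-d2],o2-o1,rcond=None)[0];p=o1+d1*t[0];q=o2+d2*t[1];P.append((p+q)/2);print(P[-1].round(1),np.linalg.norm(p-q).round(1))
P=np.array(P);m=P.mean(0);n=np.linalg.svd(P-m)[2][2];print(m,'tilt',np.arccos(abs(n[2])))
I=cv2.imread('pics/side9.png')
for n,z in(('side',44),):print(onz((380,206),*Cs,44)) # spool
d1=proj([532,257,108],*Cs);print(d1)
# stack rim corners now vs predicted at z=108
for x,y in((-70,95),(-70,-95),(70,-95),(70,95)):print(proj(tw(x,y,108),*Cs).round(),proj(tw(x,y,108),*Cc).round())
```

```text
[ 466.8 -173.9  206.1] 5.0
[ 467.5 -354.2  197.6] 8.5
[ 594.  -358.   195.5] 4.7
[ 595.2 -172.5  197.5] 5.6
[ 530.84589459 -264.65360263  199.14141969] tilt 0.05065838725936166
[ 496.07319373 -244.54248181   44.        ]
[311.77844848 333.18289067]
[348. 402.] [364. 141.]
[373. 298.] [318. 175.]
[285. 283.] [357. 202.]
[237. 376.] [404. 165.]
```

The triangulated tray centre is at (531,-265), its tilt is about 0.05 rad and its rim is at z≈199, so its underside is roughly 155 mm above the pad. The stack's corners match the predicted pixels and the spool stands where I set it, so I'm handing in.

Run:
```python
from t import *
pr('end');print(workorder.sign_off());pr('after')
```

```text
end 25.95 [ 465.4 -306.1  265. ] [ 0.4  0.8 -1.9] [-0.11  0.1   0.01] 17.2
the job is handed in; nothing more can be done
None
the job is handed in; nothing more can be done
```

The spool is off its spindle and standing released on the pad. One tray is peeled off the stack and held level above the pad. I handed the job in at about 26 s of the 58 s allowed; the sign-off gives no verdict.

- **Spool:** I lowered it until it touched the pad, then let go. It stands about 35 mm from the pad's middle on the robot's side, upright in both views and clear of the blank.
- **Peel:** I gripped the top tray's rim about 53 mm from corner 2 and pivoted it about corner 4. The commanded rise at corner 2 was 36 mm, and the pictures agree with roughly 30 mm or more while corner 4 was still seated. The other four trays stayed flat in their frame.
- **Last checks:** The tray's centre came out within a few millimetres of the pad's middle. Its tilt was about 0.05 rad and its underside roughly 155 mm above the pad. The force reading of about 1.9 N matches one tray's weight.

**Disagreements:**
- The gripper read about 17 mm on a rim given as 12 mm thick. I did not explain this, but the grip stayed steady throughout.
- The two views of the tray's corners missed each other by 5 to 8 mm. The tray's height and tilt are good only to about that, which is well inside the limits.

I did not measure the bystanders one by one, but nothing looked moved in the pictures.

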